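# Bring the pouring lip of a ball dish round over the glass

## Task

Lift the small dish by its arched handle straight up off its wooden board, then, keeping it level so that the loose ball stays in the middle, turn it a quarter turn above the board until its pouring lip reaches over the mouth of the open glass, a few centimetres above the rim, ready to pour. Do not pour, do not touch the ball, and leave the glass, the capped canister on the other side and the other things where they are. Finish while still holding the dish up there, level and still, with the ball in its middle.

Things in the scene. Friction and masses are not known exactly. Their poses are not given: they have to be found in the camera images.
- dish: Shallow round metal dish, 152 mm wide, 25 mm high at the rim, 0.2 kg, pouring lip on one side, arched handle over the middle. Origin: centre of its underside; z up, x to the lip, y along the arch. The floor slopes up from the centre at 9.5 degrees to radius 60 mm, then steeper. Loose on the board; lip starts away from the robot (within 20 degrees), square to the line glass to canister.
- grip (a point): Centre of the grip on top of the dish's arched handle, on the dish's axis, 92 mm above its underside. The grip is a grey flat bar 12 mm thick (along the dish's x), 60 mm long (along its y), 22 mm high, to be pinched across the 12 mm from above. The arch legs go from its ends down to the rim at y = +-74 mm.
- lip (a point): Free end of the pouring lip, a channel 36 mm wide: 126 mm from the dish's axis along the dish's +x, 24 mm above its underside (the lip's own underside is 21 mm above it).
- dish_in (a point): Centre of the dish's inner floor, 9 mm above the dish's underside.
- ball_center (a point): Centre of the loose hard white ball, 30 mm in diameter, 20 g, which rests in the middle of the dish and rolls freely.
- board: Square wooden board, 110 x 110 x 20 mm, fixed to the worktop. Origin: centre of its underside. The glass and the canister stand to its left and right, one each. A wall shelf hangs half a metre above the back of the worktop: draw the arm in before swinging it across.
- glass: Open drinking-glass-shaped measuring glass, 114 mm high, 81 mm across the mouth, empty, loose. Origin: centre of its underside. It stands 140 mm from the board's centre, on its left or its right side (varies), a quarter turn from where the lip points.
- canister: Round canister closed with a cap, 82 mm across, 107 mm high, loose, on the other side of the board, 140 mm from its centre. Origin: centre of its underside. To be left alone.
- peg: Wooden clothes peg, 72 x 15 x 12 mm, lying on the worktop. Origin: centre of its underside. To be left alone.
- tin: Low round tin, 86 mm across, 40 mm high, at the back. Origin: centre of its underside. To be left alone.

How it is judged:
By the outcome, as a careful person would: the job done as asked, in the order asked, and still so for the second after the job is handed in, while the arm keeps its last pose, push and grip.
It also fails if it takes over 40 s, if anything falls off the work surface, if the arm or the gripper's body presses on something with over 40 N, if the wrist force passes 120 N, or if a joint passes its speed limit or range.

## Robot

A 6-joint arm with a two-finger parallel gripper is mounted at the origin on a cart in front of the work surface, level with it; the furniture and walls round the work are solid. World frame = base frame: x ahead of the robot, y to its left, z up, the work surface at z = 0. Lengths are in m, angles in rad, forces in N, time in s.
With the tool pointing down it reaches from about 0.275 to 0.875 m from the base axis. Payload 12.5 kg.
Tool frame: the origin (TCP) lies on the centre line of the jaws, within the pads' length; the fingertips stand r.finger_overhang ahead of it and the grasp point (between the pads) lies 3 mm ahead of it (r.finger_overhang is the distance from the TCP to the fingertips, in m); z points along the fingers, y is the line along which they close (so a half turn about z gives the same grasp; the last joint's range is limited). The gripper opens to 85 mm and grips with 20 to 120 N. Pads are 22 mm wide; open, the fingers measure 114 mm over their backs; the gripper's body (76 mm by 85 mm) begins 54 mm behind the grasp point. The pads swing forward as they close: fully open they stand 13 mm farther back than shut.
Start: joints at [-1.276, 0.351, 1.652, -0, 1.139, -0.085], TCP at [0.204, -0.511, 0.253] pointing down, gripper open.
Joint ranges: [-2.75, 2.75], [-0.79, 2.1], [0.01, 2.65], [-1.57, 4.71], [0.07, 3.14], [-2.87, 2.87]. Speed limits (rad/s): [2.22, 2.22, 2.79, 3.14, 3.14, 3.14].

## Interface

Orientations are given as a unit quaternion [x, y, z, w].
In Python, from cell import r, optics gives the robot as it stands. The module is installed in compiled form; this text tells all that it offers. Calls block until the motion is done:
- r.move_to(position, orientation): joint-space move of the TCP to a pose.
- r.move_linear(position, rot=None, vel=0.15): straight line of the TCP; rot=None keeps the orientation; vel is the mean speed in m/s.
- r.set_joints(angles): joint-space move.
- r.set_gripper(opening, squeeze=None): opening from 0.0 (shut) to 1.0 (fully open); squeeze is the grip in N (None keeps the last); returns when the fingers have stopped.
- r.sleep(seconds).
- r.inverse_kinematics(position, orientation): joint angles nearest the present ones, or None.
- optics.get_image(name): name is "scene" or "side" or "wrist"; returns a dict with "pixels" (384x512x3 uint8, red, green, blue), "depth" (384x512 float32, m along the optical axis (not along the pixel's ray), 0 where there is no reading), "fx", "fy", "cx", "cy" (pixels), "camera_from_world" (4x4, takes a point from world to camera coordinates); the wrist camera has in their place "mount" (4x4, takes a point from camera to tool coordinates, whose origin is the TCP and whose axes are the flange's). Camera axes: x right, y down, z forward; pixel columns grow to the right and rows downward; lengths in m; the calibration is good to about 2 mm. A picture is of the moment at which its call begins: read the wrist's pose just before it.
A pose or a line that the arm cannot do raises r.PlanningError and nothing moves.
- r.hand_in(): hands the job in; it is judged then, once.
Readings, each from a call of its own:
- r.current_t(): time.
- r.current_q(): joint angles.
- r.current_qvel(): joint speeds.
- r.current_effort(): joint torques, N m.
- r.current_tool_pos(): TCP position.
- r.current_ee_rot(): TCP orientation.
- r.current_contact_force(): force on the tool from outside, world axes, zero at the start.
- r.current_torque(): the same for the moment, N m.
- r.current_opening(): opening from 0.0 (shut) to 1.0 (fully open).
- r.current_finger_force(): force on a finger pad.
Only numpy, scipy, OpenCV 4.12 (cv2) and the standard library are available. Lean on these libraries where they do the work, as an engineer would, in place of code of your own. Each camera call takes 0.05 s, during which the arm holds its last target. There are 200 camera calls.

## Working session

There is one attempt and no reset: what is moved stays moved. The work goes in short steps, each a Python script; the robot and the scene stay as the last script left them, time stands still between calls to the robot, and variables do not carry over. Pictures are saved under pics/ and viewed, at most 10 in all, crops included, and the job is handed in when it is done.

```bash
mkdir -p pics; cat > h.py <<'E'
import numpy as np, cv2
from cell import r, optics
def save(im,name,crop=None,s=1):
    p=im["pixels"][:,:,::-1]
    if crop: p=p[crop[1]:crop[3],crop[0]:crop[2]]
    cv2.imwrite(name,cv2.resize(np.ascontiguousarray(p),None,fx=s,fy=s,interpolation=cv2.INTER_CUBIC))
def cloud(im,T=None):
    if T is None: T=np.linalg.inv(im["camera_from_world"])
    d=im["depth"]; v,u=np.indices(d.shape)
    P=np.stack([(u-im["cx"])/im["fx"]*d,(v-im["cy"])/im["fy"]*d,d],-1)
    W=P@T[:3,:3].T+T[:3,3]; W[d<=0]=np.nan
    return W
E
python3 - <<'E'
from h import *
a=optics.get_image("scene");b=optics.get_image("side")
np.savez("s0.npz",**a);np.savez("d0.npz",**b)
save(a,"pics/scene0.png",s=1.5);save(b,"pics/side0.png",s=1.5)
print(r.finger_overhang,r.current_t(),r.current_ee_rot())
for x in(a,b):print(np.linalg.inv(x["camera_from_world"]).round(3),x["fx"])
E
```

```text
0.022 0.1 [ 9.82023077e-01  1.88760152e-01 -5.34138195e-05 -5.28117446e-04]
[[-0.554 -0.589  0.588 -0.078]
 [-0.832  0.408 -0.375  0.453]
 [-0.019 -0.697 -0.716  0.775]
 [ 0.     0.     0.     1.   ]] 463.512120245902
[[-0.056 -0.672  0.739 -0.182]
 [-0.998  0.031 -0.047  0.128]
 [ 0.009 -0.74  -0.672  0.703]
 [ 0.     0.     0.     1.   ]] 380.3725330415724
```

View pics/scene0.png

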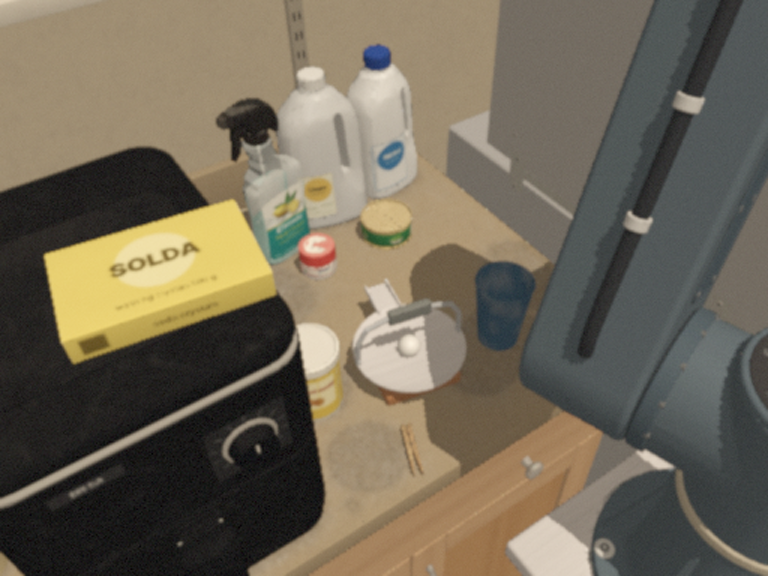

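View pics/side0.png

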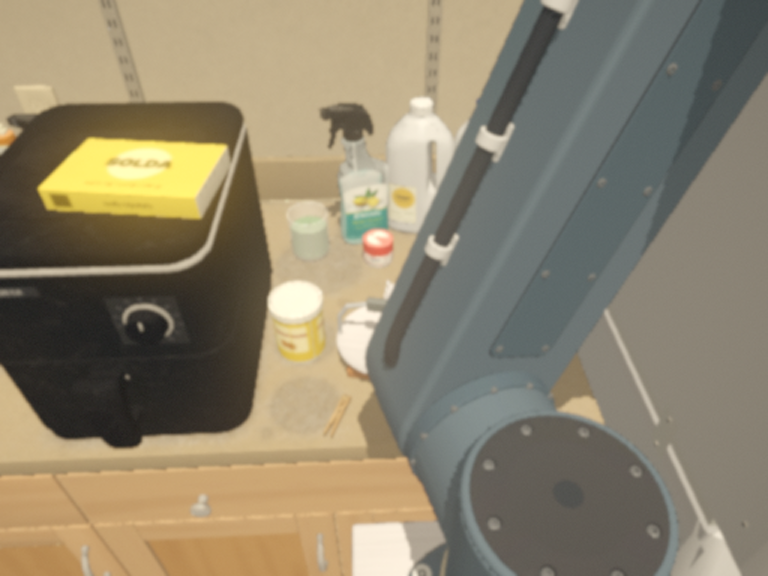

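The scene view shows the dish near (410,345) with its grey grip at (409,311), lip at (383,295), glass on the robot's right at (503,305), and canister on the left at (315,370). In the side view the arm hides most of the dish. I'll get the positions from depth next.

```bash
python3 - <<'E'
from h import *
a=dict(np.load("s0.npz"));b=dict(np.load("d0.npz"))
W=cloud(a);V=cloud(b)
def at(n,u,v):
    u,v=int(u/1.5),int(v/1.5); print(n,np.nanmedian(W[v-1:v+2,u-1:u+2].reshape(-1,3),0).round(3))
for n,u,v in [("gripL",393,314),("grip",409,310),("gripR",427,305),("lipL",369,290),("lipR",385,284),("lipend",377,287),("rimnear",420,389),("ball",409,343),("glassnear",500,325),("glass rimfar",505,266),("rim near",500,285),("can top",315,350),("peg",412,450),("table",360,450),("dishL",356,352),("dishR",464,345)]: at(n,u,v)
# canister top & rims from point cloud
for nm,C in(("scene",W),("side",V)):
    P=C.reshape(-1,3)
    for lo,hi,t in((.10,.125,"z.10-.125"),):
        m=(P[:,2]>lo)&(P[:,2]<hi)&(P[:,0]>.3)&(P[:,0]<.75)&(abs(P[:,1])<.4)
        print(nm,m.sum(),P[m].min(0).round(3) if m.any() else 0,P[m].max(0).round(3) if m.any() else 0)
save(a,"pics/crop0.png",crop=(220,170,370,320),s=4)
E
```

```text
gripL [0.424 0.129 0.123]
grip [0.419 0.109 0.122]
gripR [0.413 0.084 0.122]
lipL [0.541 0.093 0.046]
lipR [0.539 0.068 0.045]
lipend [0.541 0.08  0.045]
rimnear [0.353 0.134 0.046]
ball [0.419 0.109 0.059]
glassnear [ 0.37  -0.009  0.064]
glass rimfar [ 0.423 -0.057  0.106]
rim near [ 0.422 -0.052  0.071]
can top [0.442 0.234 0.106]
peg [0.304 0.184 0.011]
table [ 0.345  0.234 -0.   ]
dishL [0.437 0.179 0.068]
dishR [0.379 0.045 0.046]
scene 2684 [ 0.3   -0.247  0.1  ] [0.75  0.308 0.125]
side 1899 [ 0.3   -0.246  0.1  ] [0.75  0.307 0.125]
```

View pics/crop0.png

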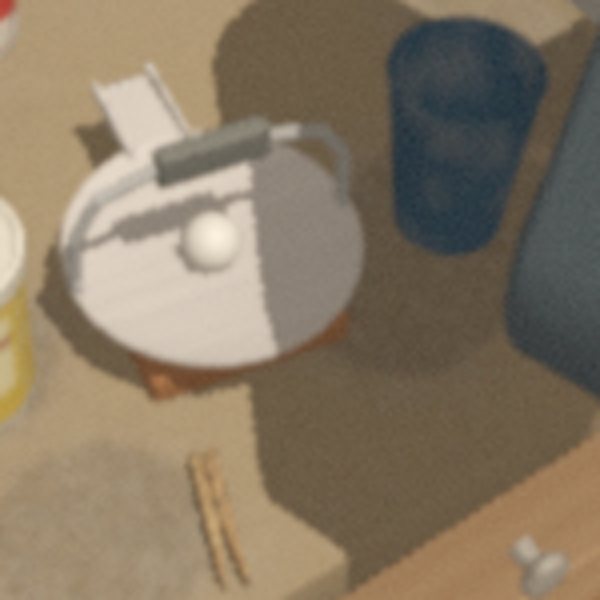

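The crop shows the grip bar running from (158,168) to (270,130), the lip end at about (122,74), the ball centred at (210,240) and the glass clear to the right. Depth gives a grip top at z of 0.122, against 0.123 expected, with lip yaw about -12°. I'll refine this with two wrist views.

```bash
cat >> h.py <<'E'
from scipy.spatial.transform import Rotation as R
def down(yaw): # tool y axis along yaw direction in the world, z down
    y=np.array([np.cos(yaw),np.sin(yaw),0]);z=np.array([0,0,-1.]);return R.from_matrix(np.c_[np.cross(y,z),y,z]).as_quat()
def wrist():
    T=np.eye(4);T[:3,3]=r.current_tool_pos();T[:3,:3]=R.from_quat(r.current_ee_rot()).as_matrix()
    im=optics.get_image("wrist");return im,T@np.array(im["mount"])
E
python3 - <<'E'
from h import *
psi=np.radians(-12.5)
q0=r.current_q()
for k in(0,np.pi):
  for d in (0,-np.pi/2): print(k,d,np.round(r.inverse_kinematics([.419,.107,.22],down(psi+k+d)),3))
im,T=wrist();print(np.array(im["mount"]).round(3))
E
```

```text
0 0 [ 0.142  0.18   1.975 -0.     0.987  0.36 ]
0 -1.5707963267948966 [ 0.142  0.18   1.975 -0.     0.987  1.931]
3.141592653589793 0 [ 0.142  0.18   1.975 -0.     0.987 -2.781]
3.141592653589793 -1.5707963267948966 [ 0.142  0.18   1.975 -0.     0.987 -1.21 ]
[[ 0.    -0.959 -0.285  0.072]
 [ 1.     0.    -0.    -0.001]
 [ 0.001 -0.285  0.959 -0.121]
 [ 0.     0.     0.     1.   ]]
```

```bash
python3 - <<'E'
from h import *
psi=np.radians(-12.5)
g=r.inverse_kinematics([.419,.107,.32],down(psi))
q=np.array(g);q[0]=r.current_q()[0]
r.set_joints(list(q)); r.set_joints(list(g))
im,T=wrist();np.savez("w1.npz",T=T,**im);save(im,"pics/w1.png",s=1.5)
r.move_linear([.39,.06,.36]);
im,T=wrist();np.savez("w2.npz",T=T,**im);save(im,"pics/w2.png",s=1.5)
b=optics.get_image("side");np.savez("d1.npz",**b)
a=optics.get_image("scene");np.savez("s1.npz",**a)
print(r.current_t(),r.current_tool_pos(),r.current_opening())
E
```

```text
3.5833 [0.39008263 0.06034753 0.35937747] 1.0034517930465154
```

View pics/w1.png

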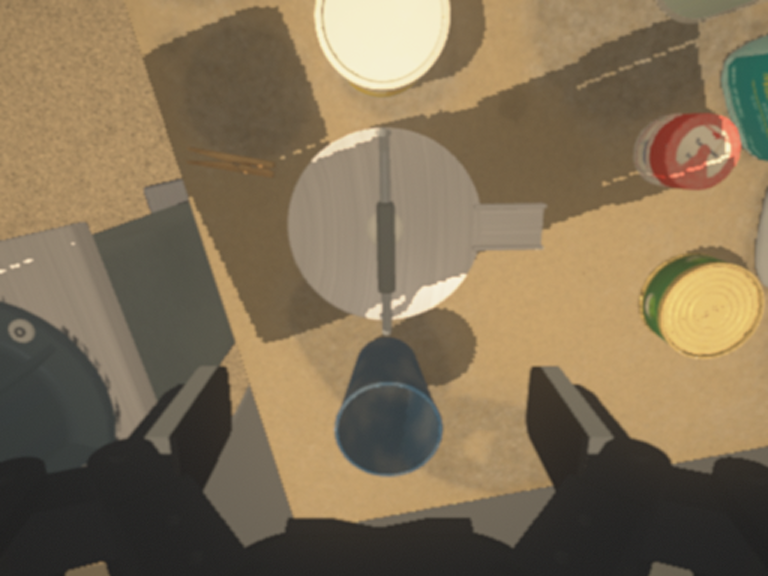

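View pics/w2.png

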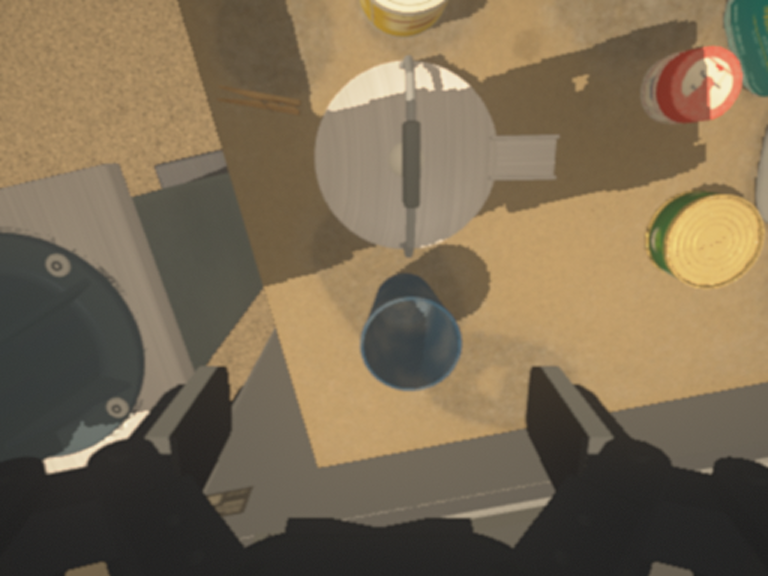

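Both wrist views show the whole dish with its lip to the right. The grip spans (385,203)-(386,292) in w1 and (411,121)-(411,207) in w2. The lip end mid is (544,226) in w1 and (557,158) in w2, and the glass rim centre is (388,429) in w1 and (411,343) in w2. I'll triangulate these.

```bash
python3 - <<'E'
from h import *
w=[dict(np.load(f"w{i}.npz")) for i in(1,2)]
def proj(x):
    K=np.array([[x["fx"],0,x["cx"]],[0,x["fy"],x["cy"]],[0,0,1]]);return K@np.linalg.inv(x["T"])[:3]
Ps=[proj(x) for x in w]
C=[cloud(x,x["T"]) for x in w]
pts={"gripA":[(385,203),(411,121)],"gripB":[(386,292),(411,207)],"grip":[(385.5,247.5),(411,164)],"lipL":[(545,204),(557,136)],"lipR":[(543,248),(556,180)],"glass":[(388.5,429),(411,343)]}
for n,(p,q) in pts.items():
    X=cv2.triangulatePoints(Ps[0],Ps[1],np.array(p,float)/1.5,np.array(q,float)/1.5).ravel();print(n,(X[:3]/X[3]).round(4),[c[int(k[1]/1.5),int(k[0]/1.5)-2].round(3) for c,k in zip(C,(p,q))])
# grip: cloud points of bar top
G=np.vstack([c.reshape(-1,3) for c in C])
def fit(c,lo,hi,xy,rad):
    P=c.reshape(-1,3);m=(P[:,2]>lo)&(P[:,2]<hi)&(np.hypot(P[:,0]-xy[0],P[:,1]-xy[1])<rad);return P[m]
S=[cloud(dict(np.load(f))) for f in("s0.npz","d1.npz")]
for i,c in enumerate(C+S):
    P=fit(c,.115,.13,(.419,.105),.045)
    if len(P)>10:
        (cx,cy),(a,b),t=cv2.minAreaRect(P[:,:2].astype(np.float32)*1000);print("bar",i,len(P),cx,cy,a,b,t,np.median(P[:,2]))
    P=fit(c,.104,.125,(.39,-.03),.055)
    if len(P)>10: print("glass",i,len(P),np.round(cv2.minEnclosingCircle(P[:,:2].astype(np.float32)),3) if 0 else cv2.minEnclosingCircle(P[:,:2].astype(np.float32)),np.percentile(P[:,2],95))
    P=fit(c,.098,.125,(.449,.244),.06)
    if len(P)>10: print("can",i,len(P),cv2.minEnclosingCircle(P[:,:2].astype(np.float32)),np.median(P[:,2]))
    P=fit(c,.037,.052,(.419,.105),.08)
    if len(P)>10: print("rim",i,len(P),cv2.minEnclosingCircle(P[:,:2].astype(np.float32)))
E
```

```text
gripA [0.4288 0.1345 0.1138] [array([0.426, 0.136, 0.116]), array([0.427, 0.135, 0.12 ])]
gripB [0.4168 0.0765 0.1184] [array([0.415, 0.079, 0.122]), array([0.415, 0.077, 0.121])]
grip [0.4229 0.106  0.1159] [array([0.421, 0.108, 0.123]), array([0.421, 0.107, 0.125])]
lipL [0.5511 0.0964 0.0412] [array([0.546, 0.099, 0.051]), array([0.545, 0.099, 0.052])]
lipR [0.5465 0.06   0.0377] [array([0.54 , 0.065, 0.051]), array([ 0.556,  0.054, -0.001])]
glass [ 0.3956 -0.0288  0.1154] [array([ 0.387, -0.063,  0.06 ]), array([ 0.391, -0.061,  0.039])]
bar 0 750 423.08489990234375 107.26761627197266 62.44624328613281 11.797857284545898 77.92324829101562 0.12277040980578144
glass 0 1032 ((0.3946252167224884, -0.03135092183947563), 0.041209589689970016) 0.11440016682545559
can 0 4428 ((0.45085832476615906, 0.2428330034017563), 0.04071826860308647) 0.10501919696084142
rim 0 8004 ((0.42280831933021545, 0.10571305453777313), 0.07710380107164383)
bar 1 658 423.2301940917969 106.91934204101562 67.29717254638672 11.623440742492676 77.9712142944336 0.12285165210994275
glass 1 800 ((0.39503034949302673, -0.030849790200591087), 0.04083580896258354) 0.11453177968996614
can 1 347 ((0.44393622875213623, 0.2116948664188385), 0.02509187161922455) 0.10619120345771088
rim 1 7385 ((0.42307502031326294, 0.10580488294363022), 0.07728368788957596)
bar 2 216 422.12652587890625 105.84262084960938 67.58841705322266 14.242206573486328 80.71003723144531 0.1223932685283457
glass 2 358 ((0.39429622888565063, -0.03306260704994202), 0.041956234723329544) 0.11549478711357687
can 2 747 ((0.4491921067237854, 0.23817947506904602), 0.041966512799263) 0.10570283774250433
rim 2 2102 ((0.4215210974216461, 0.10475920885801315), 0.07784001529216766)
glass 3 263 ((0.39457541704177856, -0.03239227086305618), 0.04163056239485741) 0.11332401812150016
rim 3 399 ((0.4148637652397156, 0.07257779687643051), 0.06644220650196075)
```

Everything agrees: dish axis at (0.423, 0.106), bar top z 0.1228, yaw -12°, and the glass 0.140 m away at bearing -101.7°. Grasping now.

```bash
python3 - <<'E'
from h import *
psi=np.radians(-12.0); c=[.423,.106]; q=down(psi)
r.move_to(c+[.25],q); r.set_gripper(0.5,squeeze=60)
r.move_linear(c+[.115],vel=.1)
print(r.current_tool_pos(),r.current_contact_force(),r.current_t())
r.set_gripper(0.0,squeeze=70); r.sleep(.3)
print(r.current_opening(),r.current_finger_force(),r.current_contact_force(),r.current_t())
r.move_linear(c+[.135],vel=.03); r.sleep(.3)
print(r.current_tool_pos(),r.current_contact_force(),r.current_torque(),r.current_t())
im,T=wrist();np.savez("w3.npz",T=T,**im);save(im,"pics/w3.png")
a=optics.get_image("scene");save(a,"pics/s3.png",crop=(200,130,380,310),s=3)
cv2.imwrite("pics/both3.png",np.hstack([cv2.resize(cv2.imread("pics/w3.png"),(400,300)),cv2.resize(cv2.imread("pics/s3.png"),(300,300))]))
E
```

```text
[0.42326137 0.10602709 0.11541823] [0.18720677 0.73891466 0.29870884] 6.1333
0.12923658789138218 69.09799933433533 [ 0.8659088  -0.84091421  5.81792387] 6.8167
[0.42296952 0.10598712 0.13490204] [ 0.3783538   0.51808411 -2.51515491] [-0.02672239 -0.02585208 -0.01056502] 7.9333
```

View pics/both3.png

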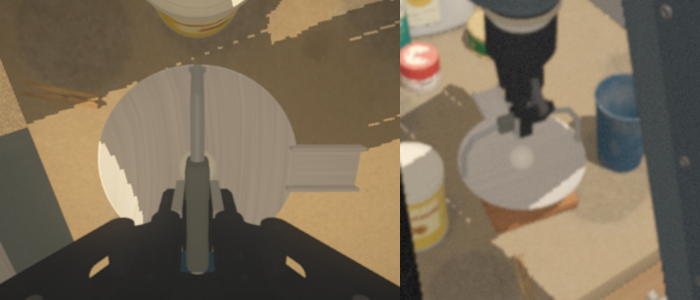

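The dish is held (opening 0.129, about 11 mm, and 2.5 N of weight). It's off the board with the ball in the middle. Next I'll lift straight up, check level, then turn.

```bash
cat >> h.py <<'E'
def tilt(im,T,c):
    # plane through the conical dish's rim ring (r 55..72mm), symmetric over azimuth bins; also ball
    P=cloud(im,T).reshape(-1,3);rr=np.hypot(P[:,0]-c[0],P[:,1]-c[1]);z0=r.current_tool_pos()[2]-.095
    m=(rr<.05)&(rr>.02)&(P[:,2]<z0+.03)&(P[:,2]>z0-.01)
    Q=P[m];rho=rr[m]
    A=np.c_[Q[:,:2]-c,rho,np.ones(len(Q))]
    s=np.linalg.lstsq(A,Q[:,2],rcond=None)[0]
    A=A[k:=abs(A@s-Q[:,2])<.004]; s=np.linalg.lstsq(A,Q[k,2],rcond=None)[0]
    return len(A),np.degrees(s[:3]).round(2),s[3].round(4)
E
python3 - <<'E'
from h import *
c=[.423,.106]
r.move_linear(c+[.223],vel=.06); r.sleep(.4)
print(r.current_tool_pos(),r.current_t(),r.current_contact_force(),r.current_torque())
im,T=wrist();print("wrist",tilt(im,T,c))
a=optics.get_image("scene");print("scene",tilt(a,None,c))
q0=np.array(r.current_q())
for d in range(15,91,15):
    q=q0.copy();q[5]+=np.radians(d);r.set_joints(list(q))
    if d==15: print("after 15",r.current_t(),r.current_tool_pos())
r.sleep(.6)
print(r.current_tool_pos(),R.from_quat(r.current_ee_rot()).as_matrix().round(4),r.current_t(),r.current_opening(),r.current_contact_force())
im,T=wrist();np.savez("w4.npz",T=T,**im);print("wrist",tilt(im,T,c))
a=optics.get_image("scene");np.savez("s4.npz",**a);print("scene",tilt(a,None,c))
save(im,"pics/w4.png");save(a,"pics/s4.png",crop=(200,110,380,290),s=3)
cv2.imwrite("pics/both4.png",np.hstack([cv2.resize(cv2.imread("pics/w4.png"),(400,300)),cv2.resize(cv2.imread("pics/s4.png"),(300,300))]))
E
```

```text
[0.42299729 0.1059938  0.22297   ] 10.05 [ 0.24634754 -0.39158016 -2.22283092] [ 0.04779984  0.03687898 -0.00542854]
wrist (11336, array([0.22, 0.02, 9.54]), np.float64(0.1369))
scene (1247, array([0.35, 0.34, 9.65]), np.float64(0.1376))
after 15 10.5083 [0.42297869 0.10600211 0.22297421]
[0.42299429 0.10598853 0.22297346] [[ 9.782e-01 -2.075e-01 -1.000e-04]
 [-2.075e-01 -9.782e-01 -0.000e+00]
 [-1.000e-04  0.000e+00 -1.000e+00]] 12.9 0.13091596779968914 [-0.39832001 -0.4208435  -2.53925902]
wrist (11592, array([ 0.39, -0.42,  9.44]), np.float64(0.1371))
scene (1110, array([ 0.33, -0.08,  9.31]), np.float64(0.1378))
```

View pics/both4.png

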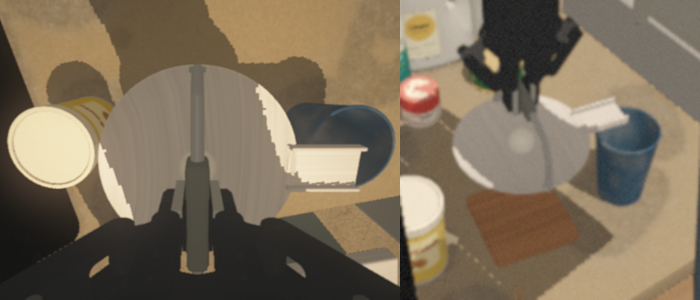

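The dish is turned and level within 0.6°, with the lip over the glass mouth and the ball in the middle. One numeric check of the lip, glass and ball before handing in.

```bash
python3 - <<'E'
from h import *
w=dict(np.load("w4.npz"));a=dict(np.load("s4.npz"))
c=np.array([.423,.106]);u=np.array([np.cos(np.radians(-102)),np.sin(np.radians(-102))])
for n,C in(("w",cloud(w,w["T"])),("s",cloud(a))):
    P=C.reshape(-1,3);d=P[:,:2]-c;al=d@u;la=d@[-u[1],u[0]]
    m=(al>.085)&(al<.14)&(abs(la)<.03)&(P[:,2]>.13)&(P[:,2]<.18)
    print(n,"lip end",np.percentile(al[m],99),"lat",np.percentile(la[m],[1,99]),"z",np.median(P[m,2]))
    m=(np.hypot(P[:,0]-.3945,P[:,1]+.0315)<.06)&(P[:,2]>.104)&(P[:,2]<.12)
    print(" glass",cv2.minEnclosingCircle(P[m][:,:2].astype(np.float32)))
    m=(np.hypot(*d.T)<.05)&(P[:,2]>.152)&(P[:,2]<.17)
    print(" ball",m.sum(),np.median(P[m],0) if m.any() else 0,P[m].max(0) if m.any() else 0)
E
```

```text
w lip end 0.12429846876996796 lat [-0.01892108  0.01615221] z 0.15242697900342767
 glass ((0.39489588141441345, -0.03165212646126747), 0.04147115722298622)
 ball 548 [0.42568335 0.09910179 0.15928319] [0.43567076 0.1217269  0.16555638]
s lip end 0.12548882842166384 lat [-0.02134874  0.01589223] z 0.15348885744821217
 glass ((0.39409691095352173, -0.03325183689594269), 0.04194170609116554)
 ball 174 [0.41534504 0.11018676 0.16219008] [0.431076   0.12140099 0.16929602]
```

Lip end is 0.125 m out over the glass mouth and 38 mm above the rim. The glass hasn't moved, and the ball is centred to within a few millimetres.

```bash
python3 -c "
from cell import r
print(r.current_t(),r.hand_in())"
```

```text
the job is handed in; nothing more can be done
13.0 None
```

The job is handed in at 13.0 s on the robot's clock: the arm is holding the dish level to within about 0.6°, its lip over the glass mouth about 4 cm above the rim, with the ball in the middle and the glass unmoved.

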